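Hang the amber-vial carrier on the safety peg

ROBOT

A 6-joint arm with a two-finger parallel gripper is mounted at the origin on the work surface. World frame = base frame: x ahead of the robot, y to its left, z up, the work surface at z = 0. Lengths are in m, angles in rad, forces in N, time in s.
With the tool pointing down it reaches from about 0.4 to 0.825 m from the base axis. Payload 7 kg.
Tool frame: the origin (TCP) lies at the centre of the arm's flange, where the gripper is bolted on; the fingertips stand 178 mm ahead of it and the grasp point (between the pads) lies arm.tcp_to_grasp ahead of it (arm.tcp_to_grasp is the distance from the TCP to the grasp point, in m); z points along the fingers, y is the direction in which the jaws open and shut (so a half turn about z gives the same grasp; the last joint's range is limited). The gripper opens to 88 mm and grips with 3 to 60 N. Pads are 19 mm wide; open, the fingers measure 130 mm over their backs; the gripper's body (78 mm by 193 mm) begins 47 mm behind the grasp point.
Start: joints at [1.405, 0.359, 0.012, 0, -1.224, -0.288], TCP at [0.296, 0.607, 0.405] pointing down, gripper open.
Joint ranges: [-3.07, 3.07], [-1.43, 2.12], [-1.02, 1.25], [-3.03, 1.67], [-3.05, -0], [-3.03, 3.03]. Speed limits (rad/s): [2.39, 2.39, 3.01, 3.14, 3.14, 3.14].

INTERFACE

Orientations are given as [roll, pitch, yaw] about the fixed x, y, z axes, in that order (R = Rz(yaw) Ry(pitch) Rx(roll)).
In Python, from station import arm gives the robot as it stands.
- The arm moves only by the tool move_arm, never from a script. Its argument "deltas" is a list of rows, each a list of 6 numbers: the shift along the world's x, y, z in mm, then the turn, a rotation vector about the world's x, y, z in degrees. In form: [[tx, ty, tz, ax, ay, az], ...]. A call has exactly 5 rows; each row shifts and turns the commanded pose from where the row before left it; what a row does not reach is not made up. A row lasts 1/12 s, in which the tool goes at most 41.7 mm and 7.16 degrees, less where a joint would pass 70% of its speed; a pose out of reach is approached as far as the arm can. A call with a gripper value outside its range is refused whole. "claw" is the closure in counts, from 0 (fully open) to 255 (shut), set as the call begins (left out, the last holds). The fingers move at their own pace and stop on an object; "squeeze" is the grip in N (left out, the last holds). Time passes only in rows, so rows that do not move let the fingers close, or fill a call up. It gives the time, the measured TCP pose, the force and the opening at its end, in the units of the state.
- arm.get_state(): the state, without advancing time (a new reading comes with each control period).
- arm.grab_frame(name): name is "scene" or "side" or "wrist"; returns the picture (420x560x3 uint8, red, green, blue); there is no depth.
- arm.calibration(name): a dict with "intrinsics" (3x3 intrinsics, pixels), "T" (4x4, takes a point from camera to world coordinates); the wrist camera has in their place "mount" (4x4, takes a point from camera to tool coordinates, whose origin is the TCP and whose axes are the flange's). Camera axes: x right, y up, looking along -z (the intrinsics and any distortion apply to the point x, -y, -z); pixel columns grow to the right and rows downward; lengths in m; the calibration is good to about 2 mm. A picture is of the moment at which its call begins: read the wrist's pose just before it. calibration takes no time and is no camera call.
- arm.job_done(): hands the job in, once; it reports no verdict.
Trained networks look in the newest picture that a camera, given by its name, has taken for a name from the list of things; names that differ only in an ending like _2 or _b are one class to them, and where a whole thing is asked for, a point or a joint stands for the part that bears it (a point fixed in the world has none). Each returns a list of dicts, best first, with "score" (0 to 1); they miss things now and then, are a little off and sometimes report something else, mostly with a low value. They report only what shows in the picture. A call takes as long as a camera call.
- arm.spot_in(thing, camera): "xy" ([column, row] in pixels, amid what is visible of it).
- arm.masks_of(thing, camera): "pixels" (420x560 bool, what is visible of it) and "xy" ([column, row] in pixels, amid what is visible of it).
- arm.spot_point(thing, camera): "xy" ([column, row] in pixels: a listed point, or the origin of a listed thing).
The state is a dict: "t": time; "q": joint angles; "qd": joint speeds; "joint_efforts": joint torques, N m; "eef_pos": TCP position; "ee_rot": TCP orientation; "force": force on the tool from outside, world axes, zero at the start; "moment": the same for the moment, N m; "width": finger opening in m.
Only numpy, scipy, OpenCV 4.12 (cv2) and the standard library are available. Lean on these libraries where they do the work, as an engineer would, in place of code of your own. Each camera call takes 0.05 s, during which the arm holds its last target. There are 200 camera calls.

TASK

Hang the vial carrier with the yellow-capped amber vials on the stand's horizontal peg: push its eye along the peg so that it lifts the red keeper flap and goes past it, then let it hang freely by its eye, upright and still, with the flap fallen back down behind it. Leave the blue-capped carrier standing where it is.

Things in the scene. Friction and masses are not known exactly. Their poses are not given: they have to be found in the camera images.
- amber: Carrier to hang, about 0.2 kg: grey tray 104 (x) x 44 (y) x 16 mm, yellow-capped amber vials (tops at 36 mm); upright white plate mid-tray, 6 mm thick (y), 74 wide. Closed eye through it along y: 50 mm wide, sill at 68 mm, gabled top at 110 mm (103 at sides). Above it a grey grip 40 (x) x 14 (y) mm, from 124 to 170 mm. Heights are over the origin: centre of underside, z up. Symmetric.
- blue: The other carrier, to be left alone: same shape and size, clear vials with blue caps. Origin: centre of the underside.
- stand: Fixed stand: foot 130 x 100 x 12 mm, post 16 mm thick, 176 mm high, at the origin (on the bench, z up). Round steel peg, 10 mm diameter, axis 170 mm above the bench, runs level from the post along the stand's -y to its free end 147 mm from the post axis; nothing above it. The flap hangs under it, 135 mm from the post axis. A carrier hung on it has its underside about 65 mm above the bench.
- flap (a joint): Red keeper flap 16 x 3 x 40 mm, hinged under the peg 12 mm from its free end, tip 46 mm below the peg axis. 0 = hanging straight down (cannot swing outwards); grows to 1.45 rad as it is pushed towards the post and up under the peg. Swings freely, falls by its weight. The plate under the eye, moving along the peg, pushes it up; it drops once the plate is about 45 mm past the hinge.

How it is judged:
On the way:
1. the eye, on the peg, pushes the flap up (value of joint flap above 0.4 rad and y of amber in the frame of stand between -0.135 and -0.02 m and x of amber in the frame of stand between -0.03 and 0.03 m and z of amber in the frame of stand between 0.055 and 0.105 m).
At the end, for the whole second after the job is handed in: The amber carrier hangs on the peg, 20 to 128 mm from the post axis, underside 55 to 75 mm above the bench and within 25 mm sideways of the peg, within 0.2 rad of upright and 0.6 rad of square to the peg, at rest (under 0.05 m/s); the flap hangs within 0.15 rad of straight down behind it (y of amber in the frame of stand between -0.128 and -0.02 m and x of amber in the frame of stand between -0.025 and 0.025 m and z of amber in the frame of stand between 0.055 and 0.075 m and angle between amber's own z axis and vertical below 0.2 rad and angle between the y axis of amber and the y axis of stand, either way round below 0.6 rad and value of joint flap below 0.15 rad and linear speed of amber below 0.05 m/s); the robot touches nothing.
It fails at once if the blue-capped carrier is moved more than 20 mm or tipped (distance of blue from where it was at the start of the episode above 0.02 m or angle between blue's own z axis and vertical above 0.3 rad).
It also fails if it takes over 51 s, if anything falls off the work surface, if the arm or the gripper's body presses on something with over 40 N, if the wrist force passes 120 N, or if a joint passes its speed limit or range.

## Working session

There is one attempt and no reset: what is moved stays moved. The work goes in short steps, Python scripts to look and compute and a tool call to move; the robot and the scene stay as the last step left them, time stands still between calls to the robot, and variables do not carry over. Pictures are saved under pics/ and viewed, about 8 in all and at most 12, crops included, and the job is handed in when it is done.

Besides the shell and the picture viewer there is one more tool, called after "Call:" as name(argument=value, ...) on one line, values as JSON. move_arm: Moves the arm, as the interface text tells. Its arguments: {"type":"object","properties":{"deltas":{"type":"array","items":{"type":"array","items":{"type":"number"}}},"claw":{"type":"number"},"squeeze":{"type":"number"}},"required":["deltas"]}

```bash
mkdir -p pics
cat > h.py <<'E'
from station import arm
import numpy as np, cv2
def ray(cam,xy,st=None):
    c=arm.calibration(cam); K=np.array(c["intrinsics"])
    if "T" in c: T=np.array(c["T"])
    else:
        from scipy.spatial.transform import Rotation as R
        F=np.eye(4);F[:3,:3]=R.from_euler("xyz",st["ee_rot"]).as_matrix();F[:3,3]=st["eef_pos"];T=F@np.array(c["mount"])
    d=np.linalg.inv(K)@[xy[0],xy[1],1]; d=np.array([d[0],-d[1],-d[2]])
    return T[:3,3],T[:3,:3]@d
def atz(cam,xy,z,st=None):
    o,d=ray(cam,xy,st); return o+d*(z-o[2])/d[2]
def proj(cam,p,st=None):
    c=arm.calibration(cam);K=np.array(c["intrinsics"])
    if "T" in c: T=np.array(c["T"])
    else:
        from scipy.spatial.transform import Rotation as R
        F=np.eye(4);F[:3,:3]=R.from_euler("xyz",st["ee_rot"]).as_matrix();F[:3,3]=st["eef_pos"];T=F@np.array(c["mount"])
    q=np.linalg.inv(T)@np.append(p,1); u=K@[q[0],-q[1],-q[2]]; return u[:2]/u[2]
def tri(a,b):
    A=[];y=[]
    for o,d in (a,b):
        d=d/np.linalg.norm(d);P=np.eye(3)-np.outer(d,d);A.append(P);y.append(P@o)
    return np.linalg.lstsq(np.vstack(A),np.hstack(y),rcond=None)[0]
E
python3 - <<'E'
from h import *
print(arm.get_state(), arm.tcp_to_grasp)
ims=[]
for c in("scene","side","wrist"):
    ims.append(arm.grab_frame(c)); cal=arm.calibration(c)
    print(c,{k:np.round(v,3).tolist() for k,v in cal.items()})
    for t in("amber","blue","stand","flap"):
        print(c,t,[(np.round(r["xy"],1).tolist(),round(r["score"],2)) for r in arm.spot_point(t,c)[:2]],[(np.round(r["xy"],1).tolist(),round(r["score"],2)) for r in arm.spot_in(t,c)[:2]])
for c,i in zip(("scene","side","wrist"),ims): cv2.imwrite(f"pics/{c}0.png",i[:,:,::-1])
E
```

```text
{'t': 0.0, 'q': array([ 1.40508431e+00,  3.59390359e-01,  1.10727587e-02, -3.10105156e-04,
       -1.22413184e+00, -2.88112343e-01]), 'qd': array([-2.31329900e-04,  2.03669039e-05, -8.20081368e-04,  6.07160634e-04,
       -9.98395132e-04, -8.90324773e-04]), 'joint_efforts': array([-7.61769461e-04, -5.82721603e+01,  2.93061626e+01,  6.99701920e+00,
        6.94390954e-03, -1.63977584e-04]), 'eef_pos': array([0.29583971, 0.60650234, 0.40373347]), 'ee_rot': array([ 3.13992484e+00, -1.90255280e-04, -4.53929807e-01]), 'force': array([-0.00872943, -0.53703799, -0.72317158]), 'moment': array([ 0.00174069,  0.02062148, -0.01399833]), 'width': 0.0876645041785804} 0.1593
scene {'intrinsics': [[498.125, 0.0, 268.093], [0.0, 498.125, 212.496], [0.0, 0.0, 1.0]], 'T': [[-0.681, -0.565, 0.466, 1.128], [0.732, -0.511, 0.451, 0.597], [-0.017, 0.648, 0.761, 1.104], [0.0, 0.0, 0.0, 1.0]]}
scene amber [([184.1, 193.6], 0.57)] [([181.9, 182.4], 0.71)]
scene blue [([239.3, 224.4], 0.88)] [([235.9, 209.8], 0.82)]
scene stand [([365.4, 293.1], 0.78)] [([367.0, 290.8], 0.73)]Traceback (most recent call last):
  File "<stdin>", line 8, in <module>
ValueError: it knows: amber, blue, stand
```

Run:
```python
from h import *
ims=[]
for c in("scene","side"):
    ims.append(arm.grab_frame(c)); cal=arm.calibration(c)
    print(c,{k:np.round(v,3).tolist() for k,v in cal.items()})
    for t in("amber","blue","stand"):
        for r in arm.spot_point(t,c)[:2]: print(t,np.round(r["xy"],1),round(r["score"],2),atz(c,r["xy"],0).round(3))
cv2.imwrite("pics/both0.png",np.hstack([cv2.resize(i,(800,600)) for i in ims])[:,:,::-1][:,:800]); cv2.imwrite("pics/side0.png",cv2.resize(ims[1],(800,600))[:,:,::-1])
```

```text
scene {'intrinsics': [[498.125, 0.0, 268.093], [0.0, 498.125, 212.496], [0.0, 0.0, 1.0]], 'T': [[-0.681, -0.565, 0.466, 1.128], [0.732, -0.511, 0.451, 0.597], [-0.017, 0.648, 0.761, 1.104], [0.0, 0.0, 0.0, 1.0]]}
amber [181.8 193. ] 0.68 [ 0.571 -0.303  0.   ]
blue [239.4 222.4] 0.83 [ 0.535 -0.093  0.   ]
stand [362.4 292.4] 0.75 [0.487 0.304 0.   ]
side {'intrinsics': [[382.221, 0.0, 283.606], [0.0, 382.221, 207.004], [0.0, 0.0, 1.0]], 'T': [[0.761, 0.459, -0.459, 0.154], [-0.649, 0.519, -0.557, -0.445], [-0.017, 0.721, 0.693, 0.685], [0.0, 0.0, 0.0, 1.0]]}
blue [319.  267.8] 0.69 [ 0.54  -0.094  0.   ]
stand [202.5 193.3] 0.9 [0.478 0.292 0.   ]
```

View pics/both0.png

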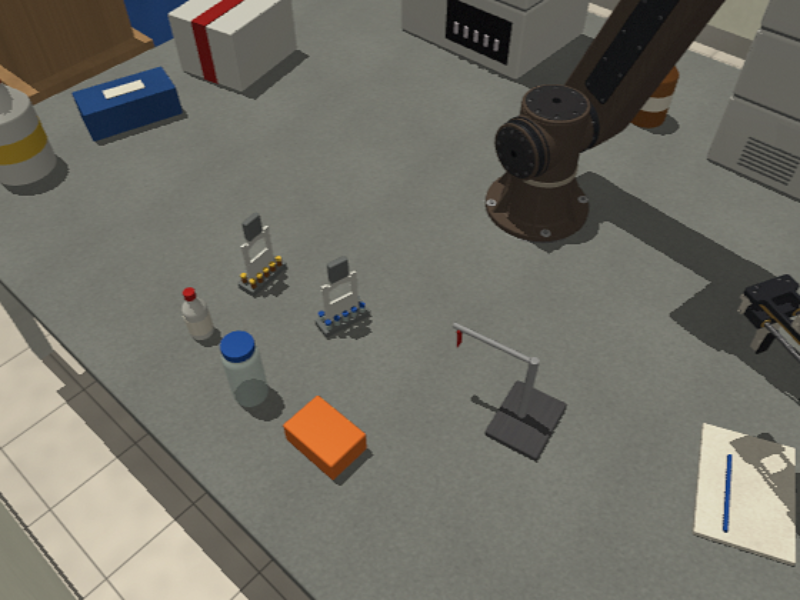

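View pics/side0.png

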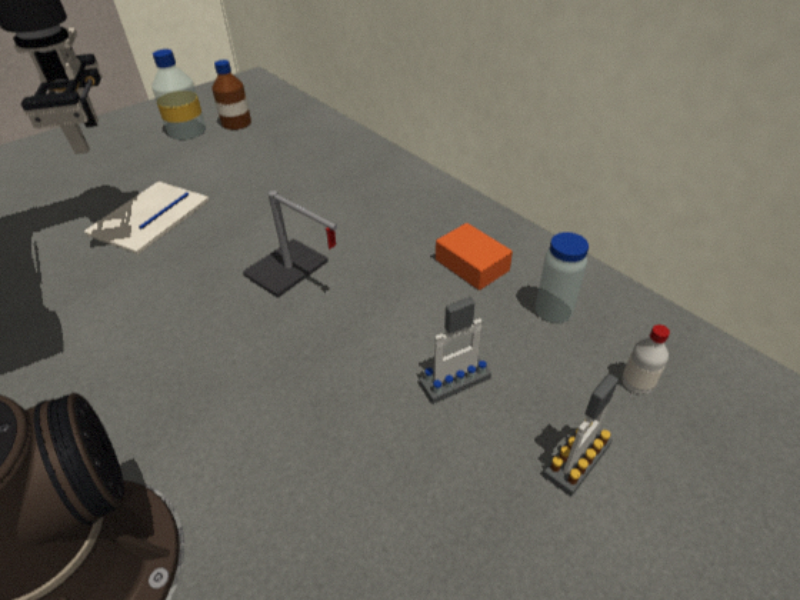

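Run:
```python
from h import *
s=.7
def T(a,b): return tri(ray("scene",np.array(a)*s),ray("side",np.array(b)*s)).round(3)
print("tip",T((456,327),(335,226)),atz("scene",np.array((456,327))*s,.17),atz("side",np.array((335,226))*s,.17))
print("post",T((533,360),(272,195)),atz("scene",np.array((533,360))*s,.176),atz("side",np.array((272,195))*s,.176))
print("grip",T((251,218),(611,382)),atz("scene",np.array((251,218))*s,.17))
for p in((240,288),(252,293),(287,268)): print("sc",atz("scene",np.array(p)*s,.008))
for p in((545,470),(573,492),(611,440)): print("si",atz("side",np.array(p)*s,.008))
```

```text
tip [0.514 0.167 0.169] [0.51266347 0.16936103 0.17      ] [0.5151889  0.16361153 0.17      ]
post [0.484 0.304 0.172] [0.48645512 0.30564144 0.176     ] [0.48196201 0.29867597 0.176     ]
grip [ 0.573 -0.296  0.173] [ 0.56918306 -0.29290117  0.17      ]
sc [ 0.6255525  -0.30072365  0.008     ]
sc [ 0.61778833 -0.27160576  0.008     ]
sc [ 0.52190984 -0.27063901  0.008     ]
si [ 0.52431532 -0.28043903  0.008     ]
si [ 0.52725911 -0.32391361  0.008     ]
si [ 0.62914713 -0.31147732  0.008     ]
```

Call:
move_arm(deltas=[[5,-20,6,0,0,1],[11,-36,6,0,0,1.2],[11,-36,6,0,0,1.2],[11,-36,6,0,0,1.2],[11,-36,6,0,0,1.2]])

```text
t: 1.17
eef_pos: [0.3451, 0.441, 0.4349]
ee_rot: [-3.142, -0.0, -0.351]
force: [0.9, 0.1, 0.8]
width: 0.0872
```

Call:
move_arm(deltas=[[11,-38,4,0,0,1.2],[11,-38,4,0,0,1.2],[11,-38,4,0,0,1.2],[11,-38,4,0,0,1.2],[11,-38,4,0,0,1.2]])

```text
t: 1.58
eef_pos: [0.3998, 0.2506, 0.4553]
ee_rot: [-3.141, -0.0, -0.246]
force: [1.3, -0.1, 0.8]
width: 0.0874
```

Call:
move_arm(deltas=[[11,-38,0,0,0,1.2],[11,-38,0,0,0,1.2],[11,-38,0,0,0,1.2],[11,-38,0,0,0,1.2],[11,-38,0,0,0,1.2]])

```text
t: 2.0
eef_pos: [0.4547, 0.0607, 0.4552]
ee_rot: [-3.141, -0.001, -0.142]
force: [0.4, 0.4, -0.4]
width: 0.0878
```

Call:
move_arm(deltas=[[12,-38,0,0,0,1.2],[12,-38,0,0,0,1.2],[12,-38,0,0,0,1.2],[12,-38,0,0,0,1.2],[12,-38,0,0,0,1.2]])

```text
t: 2.42
eef_pos: [0.5149, -0.1295, 0.4551]
ee_rot: [-3.141, -0.001, -0.037]
force: [1.0, 0.6, -0.1]
width: 0.0879
```

Call:
move_arm(deltas=[[12,-36,0,0,0,1.2],[12,-36,0,0,0,1.2],[12,-32,0,0,0,1.2],[12,-20,0,0,0,1.2],[6,-10,0,0,0,1]])

```text
t: 2.83
eef_pos: [0.5696, -0.2642, 0.4539]
ee_rot: [3.141, 0.001, 0.062]
force: [-0.2, -1.1, -0.4]
width: 0.0876
```

Run:
```python
from h import *
im0=arm.grab_frame("wrist")  # settle
st=arm.get_state(); im=arm.grab_frame("wrist"); print(st["eef_pos"],st["ee_rot"],np.round(arm.calibration("wrist")["mount"],3).tolist())
for r in arm.masks_of("amber","wrist"): print(r["score"],r["xy"],r["pixels"].sum())
for r in arm.spot_point("amber","wrist"): print(r["score"],r["xy"],atz("wrist",r["xy"],0,st))
cv2.imwrite("pics/w1.png",cv2.resize(im,(800,600))[:,:,::-1])
```

```text
[ 0.57020784 -0.26457408  0.45355588] [3.14111301e+00 1.34870804e-03 6.25447212e-02] [[-0.001, 0.967, 0.256, 0.069], [1.0, 0.001, -0.001, 0.001], [-0.002, 0.256, -0.967, 0.02], [0.0, 0.0, 0.0, 1.0]]
0.74 [308.3, 184.0] 2964
0.86 [302.9, 179.1] [ 0.56963056 -0.29524166  0.        ]
```

View pics/w1.png

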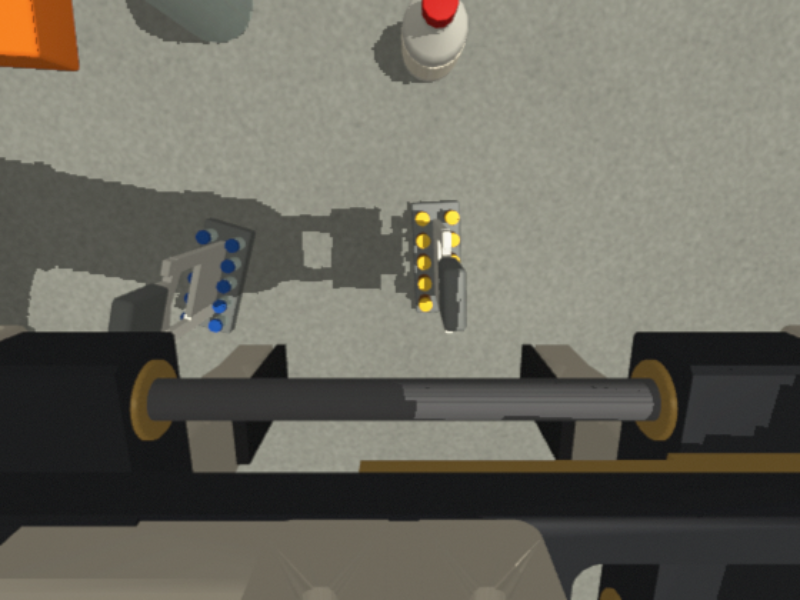

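Run:
```python
from h import *
from scipy.optimize import least_squares
st=arm.get_state()
P=[(.052,.022,.016),(.052,-.022,.016),(-.02,.007,.17),(-.02,-.007,.17)]
U=np.array([(412,204),(460,201),(446,331),(466,330)])*.7
def w(p,q): c,s=np.cos(p[2]),np.sin(p[2]); return [p[0]+c*q[0]-s*q[1],p[1]+s*q[0]+c*q[1],q[2]]
f=lambda p:np.hstack([proj("wrist",w(p,q),st)-u for q,u in zip(P,U)])
r=least_squares(f,[.57,-.296,.05]); print(r.x,r.fun.round(1))
```

```text
[ 0.56926393 -0.29475763  0.10249527] [-0.3 -1.2 -0.  -0.5 -0.8  0.6  1.   0.7]
```

Call:
move_arm(deltas=[[-0.5,-15,0,0,0,1.1],[0,-15.5,0,0,0,1.1],[0,0,-20,0,0,0],[0,0,-25,0,0,0],[0,0,-20,0,0,0]])

```text
t: 3.45
eef_pos: [0.5678, -0.2908, 0.3892]
ee_rot: [-3.141, -0.001, 0.101]
force: [-0.1, 0.2, -1.3]
width: 0.0871
```

Call:
move_arm(deltas=[[0,0,-20,0,0,0],[0,0,-20,0,0,0],[0,0,-20,0,0,0],[0,0,-12,0,0,0],[0,0,-7,0,0,0]])

```text
t: 3.87
eef_pos: [0.5679, -0.2909, 0.3095]
ee_rot: [-3.141, 0.001, 0.102]
force: [-0.3, 0.3, -0.2]
width: 0.0877
```

Call:
move_arm(deltas=[[0,0,0,0,0,0],[0,0,0,0,0,0],[0,0,0,0,0,0],[0,0,0,0,0,0],[0,0,0,0,0,0]], claw=255, squeeze=25)

```text
t: 4.28
eef_pos: [0.5686, -0.292, 0.3117]
ee_rot: [3.141, -0.002, 0.101]
force: [0.3, -0.2, 0.1]
width: 0.0601
```

Call:
move_arm(deltas=[[0,0,0,0,0,0],[0,0,0,0,0,0],[0,0,0,0,0,0],[0,0,0,0,0,0],[0,0,0,0,0,0]])

```text
t: 4.7
eef_pos: [0.5684, -0.2919, 0.3106]
ee_rot: [-3.142, 0.0, 0.101]
force: [0.4, 0.6, 0.3]
width: 0.0268
```

Call:
move_arm(deltas=[[0,0,0,0,0,0],[0,0,0,0,0,0],[0,0,0,0,0,0],[0,0,0,0,0,0],[0,0,0,0,0,0]], squeeze=30)

```text
t: 5.12
eef_pos: [0.5683, -0.2918, 0.3104]
ee_rot: [-3.141, 0.0, 0.101]
force: [-0.1, 0.6, -2.2]
width: 0.0142
```

Call:
move_arm(deltas=[[0,0,5,0,0,0],[0,0,15,0,0,0],[0,0,20,0,0,0],[0,0,25,0,0,0],[0,0,30,0,0,0]])

```text
t: 5.53
eef_pos: [0.568, -0.2917, 0.4056]
ee_rot: [-3.14, 0.002, 0.101]
force: [0.1, 0.2, -1.6]
width: 0.0135
```

Call:
move_arm(deltas=[[0,0,30,0,0,0],[0,0,30,0,0,0],[0,0,30,0,0,0],[0,0,20,0,0,0],[0,0,5,0,0,0]])

```text
t: 5.95
eef_pos: [0.5683, -0.2921, 0.5258]
ee_rot: [3.138, -0.006, 0.101]
force: [1.5, -0.0, -1.1]
width: 0.0138
```

Call:
move_arm(deltas=[[-2,15,0,0,0,0.5],[-3,28,0,0,0,0.5],[-3,30,0,0,0,0.5],[-3,30,0,0,0,0.5],[-3,30,0,0,0,0.5]])

```text
t: 6.37
eef_pos: [0.5537, -0.1573, 0.5194]
ee_rot: [-3.141, 0.002, 0.145]
force: [1.3, 0.1, -0.5]
width: 0.0138
```

Call:
move_arm(deltas=[[-3,32,0,0,0,0.5],[-3,32,0,0,0,0.5],[-3,32,0,0,0,0.5],[-3,32,0,0,0,0.5],[-3,32,0,0,0,0.5]])

```text
t: 6.78
eef_pos: [0.5384, 0.0029, 0.5197]
ee_rot: [-3.141, 0.001, 0.189]
force: [0.9, -0.3, -2.0]
width: 0.0137
```

Call:
move_arm(deltas=[[-3,30,0,0,0,0.5],[-3,30,0,0,0,0.5],[-3,25,-5,0,0,0.5],[-2,15,-10,0,0,0],[0,4,-15,0,0,0]])

```text
t: 7.2
eef_pos: [0.5276, 0.1076, 0.4904]
ee_rot: [-3.141, -0.001, 0.217]
force: [0.4, -0.6, -2.0]
width: 0.0137
```

Call:
move_arm(deltas=[[0,0,-20,0,0,0],[0,0,-25,0,0,0],[0,0,-25,0,0,0],[0,0,-20,0,0,0],[0,0,-10,0,0,0]])

```text
t: 7.62
eef_pos: [0.5269, 0.1049, 0.387]
ee_rot: [3.141, 0.005, 0.215]
force: [-0.8, -0.2, -1.2]
width: 0.0134
```

Run:
```python
from h import *
arm.grab_frame("scene")
a=arm.grab_frame("scene"); b=arm.grab_frame("side"); st=arm.get_state(); print(st["eef_pos"],st["ee_rot"])
p=proj("scene",[.5,.2,.17]); q=proj("side",[.5,.2,.17]); print(p,q)
def crop(i,c):
    x,y=int(c[0])-70,int(c[1])-70; print(x,y); return cv2.resize(i[y:y+140,x:x+140],(560,560),interpolation=cv2.INTER_CUBIC)
cv2.imwrite("pics/c2.png",crop(a,p)[:,:,::-1]); cv2.imwrite("pics/d2.png",crop(b,q)[:,:,::-1])
```

```text
[0.52823266 0.10521649 0.39025863] [3.14083021e+00 1.58402001e-03 2.14955049e-01]
[332.61948104 232.59193192] [219.88169225 153.7327686 ]
262 162
149 83
```

View pics/c2.png

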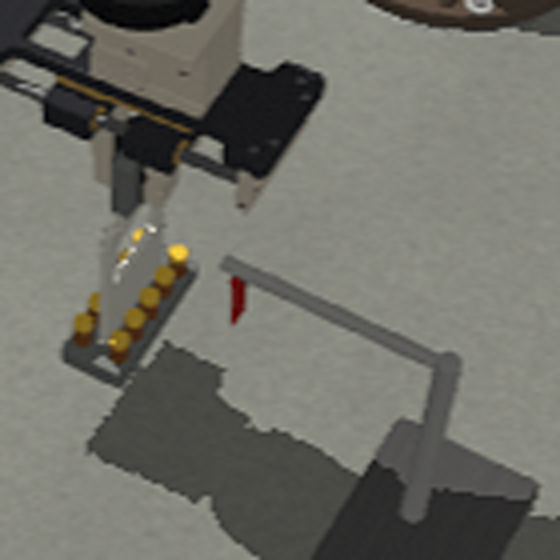

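View pics/d2.png

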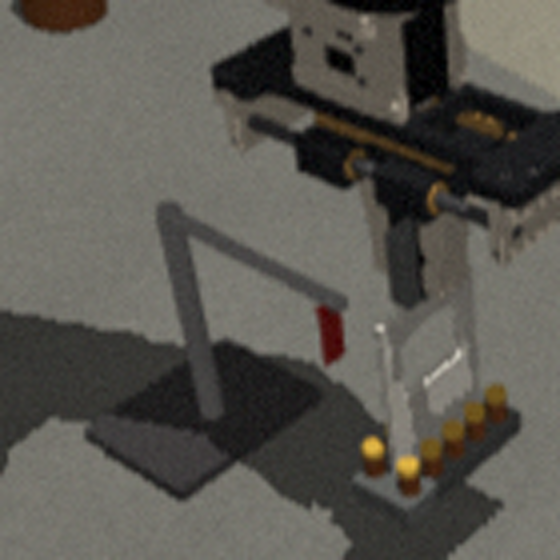

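Run:
```python
from h import *
from scipy.optimize import least_squares
A=lambda a:np.array(a)/4+[262,162]; B=lambda a:np.array(a)/4+[149,83]
for n,a,b in(("tip",(226,264),(344,303)),("post",(446,358),(170,214)),("foot",(413,508),(211,410))):
    print(n,tri(ray("scene",A(a)),ray("side",B(b))).round(4),atz("scene",A(a),.17 if n!="foot" else .012).round(4),atz("side",B(b),.17 if n!="foot" else .012).round(4))
# carrier: lower-visible corners of tray underside
def w(p,q):
    c,s=np.cos(p[3]),np.sin(p[3]); return [p[0]+c*q[0]-s*q[1],p[1]+s*q[0]+c*q[1],p[2]+q[2]]
obs=[("scene",(.052,.022,0),A((120,386))),("scene",(.052,-.022,0),A((64,355))),("scene",(-.052,.022,.016),A((194,264))),
("side",(-.052,-.022,0),B((408,522))),("side",(.052,-.022,0),B((521,425))),("side",(-.052,.022,.016),B((357,478)))]
f=lambda p:np.hstack([proj(c,w(p,q))-u for c,q,u in obs])
r=least_squares(f,[.528,.105,.08,.215]);print(r.x.round(4),r.fun.round(1))
```

```text
tip [0.5137 0.1645 0.1692] [0.5116 0.1664 0.17  ] [0.5148 0.1612 0.17  ]
post [0.4847 0.3036 0.173 ] [0.4805 0.3036 0.17  ] [0.4878 0.3056 0.17  ]
foot [0.485  0.3063 0.0151] [0.4814 0.3065 0.012 ] [0.4878 0.308  0.012 ]
[0.5297 0.1046 0.0809 0.2465] [-0.3  0.6 -1.9  1.6 -0.4 -1.6  0.5  0.9 -0.5 -0.1 -2.4 -0.9]
```

Call:
move_arm(deltas=[[-3,0,2,0,0,-0.5],[-2,9.8,1,0,0,0],[-2.4,11.8,0,0,0,0],[-2.4,11.8,0,0,0,0],[-2.4,11.8,0,0,0,0]])

```text
t: 8.18
eef_pos: [0.5159, 0.1518, 0.3944]
ee_rot: [-3.141, -0.001, 0.206]
force: [0.4, 1.1, -1.4]
width: 0.0137
```

Call:
move_arm(deltas=[[-2.4,11.8,0,0,0,0],[-2.4,11.8,0,0,0,0],[-2.4,11.8,0,0,0,0],[-2,9.8,0,0,0,0],[-1,4.9,0,0,0,0]])

```text
t: 8.6
eef_pos: [0.5057, 0.202, 0.3935]
ee_rot: [3.142, 0.0, 0.207]
force: [0.2, 0.3, -2.1]
width: 0.014
```

```bash
cat > look.py <<'E'
from h import *
import sys
a=arm.grab_frame("scene"); b=arm.grab_frame("side"); st=arm.get_state(); print(st["eef_pos"],st["ee_rot"],st["force"])
f=lambda i,x,y: cv2.resize(i[y:y+140,x:x+100],(400,560),interpolation=cv2.INTER_CUBIC)
cv2.imwrite(sys.argv[1],np.hstack([f(a,282,162),f(b,164,83)])[:,:,::-1])
E
python3 look.py pics/e3.png
```

```text
[0.5058466  0.20146847 0.39348237] [3.14150312e+00 2.31580301e-04 2.07193993e-01] [ 0.71834963 -0.00936926 -1.90503331]
```

View pics/e3.png

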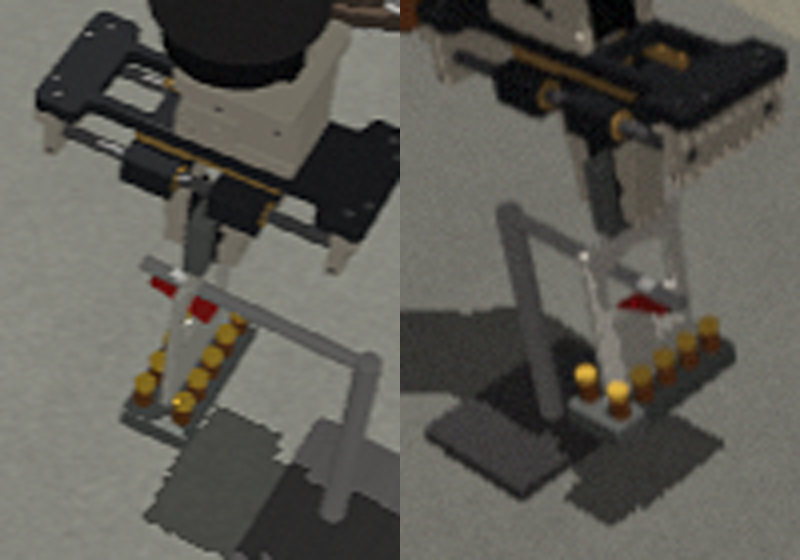

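The peg passes through the eye and the flap is lifted (left panel at 185,298; right panel at 645,303). I'll carry on along the peg.

Call:
move_arm(deltas=[[-1.4,6.9,0,0,0,0],[-2,9.8,0,0,0,0],[-2,9.8,0,0,0,0],[-1.4,6.9,0,0,0,0],[-0.6,2.9,0,0,0,0]])

```text
t: 9.12
eef_pos: [0.4985, 0.2379, 0.3936]
ee_rot: [-3.141, -0.0, 0.207]
force: [1.0, 0.3, -1.2]
width: 0.014
```

Call:
move_arm(deltas=[[0,0,-3,0,0,0],[0,0,-3,0,0,0],[0,0,-3,0,0,0],[0,0,-2,0,0,0],[0,0,-2,0,0,0]])

```text
t: 9.53
eef_pos: [0.4986, 0.2364, 0.3802]
ee_rot: [3.141, 0.0, 0.206]
force: [1.1, 0.3, -2.1]
width: 0.0139
```

```bash
python3 look.py pics/e4.png
```

```text
[0.4985848  0.23645182 0.38018008] [3.14121720e+00 7.03964564e-04 2.05553329e-01] [-0.4116007  -0.13290208 -1.41307252]
```

View pics/e4.png

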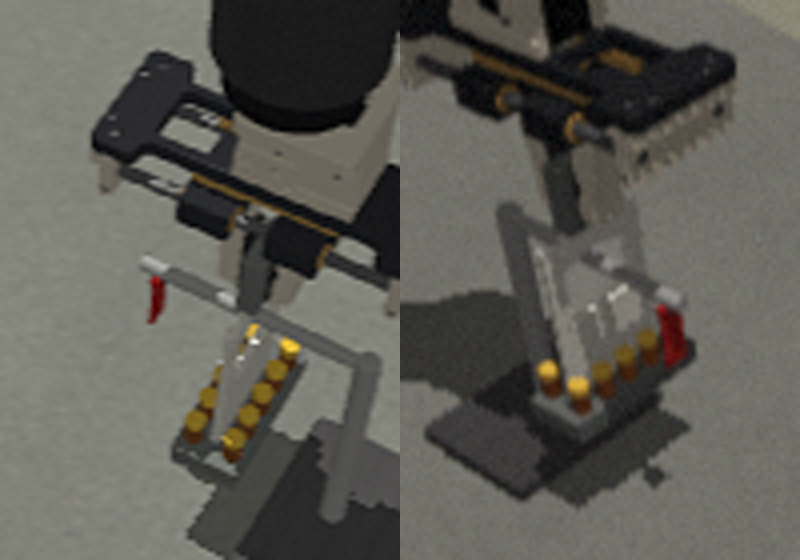

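Flap hangs straight down behind the plate. Next I'll lower until the peg takes the weight.

Call:
move_arm(deltas=[[0,0,-1,0,0,0],[0,0,-1,0,0,0],[0,0,-0.5,0,0,0],[0,0,0,0,0,0],[0,0,0,0,0,0]])

```text
t: 10.05
eef_pos: [0.4986, 0.2367, 0.3782]
ee_rot: [3.142, -0.0, 0.206]
force: [0.1, -0.1, -1.3]
width: 0.0139
```

Call:
move_arm(deltas=[[0,0,-0.5,0,0,0],[0,0,-0.5,0,0,0],[0,0,-0.5,0,0,0],[0,0,0,0,0,0],[0,0,0,0,0,0]])

```text
t: 10.47
eef_pos: [0.4986, 0.2368, 0.3766]
ee_rot: [3.142, 0.0, 0.206]
force: [0.0, 0.6, -1.2]
width: 0.0141
```

Call:
move_arm(deltas=[[0,0,-0.5,0,0,0],[0,0,-0.5,0,0,0],[0,0,-0.5,0,0,0],[0,0,0,0,0,0],[0,0,0,0,0,0]])

```text
t: 10.88
eef_pos: [0.4987, 0.2368, 0.376]
ee_rot: [-3.141, -0.001, 0.206]
force: [-2.5, -1.1, 4.5]
width: 0.0137
```

Call:
move_arm(deltas=[[0,0,-0.3,0,0,0],[0,0,-0.3,0,0,0],[0,0,-0.3,0,0,0],[0,0,0,0,0,0],[0,0,0,0,0,0]])

```text
t: 11.3
eef_pos: [0.4986, 0.2368, 0.3758]
ee_rot: [-3.141, -0.001, 0.206]
force: [-3.5, -1.0, 10.7]
width: 0.0139
```

Call:
move_arm(deltas=[[0,0,1.2,0,0,0],[-1,0,0,0,0,0],[-1,0,0,0,0,0],[0,0,-0.4,0,0,0],[0,0,-0.4,0,0,0]])

```text
t: 11.72
eef_pos: [0.4968, 0.2369, 0.3754]
ee_rot: [-3.141, -0.001, 0.206]
force: [-3.0, -0.2, 9.2]
width: 0.0139
```

Call:
move_arm(deltas=[[0,0,-0.3,0,0,0],[0,0,0,0,0,0],[0,0,0,0,0,0],[0,0,0,0,0,0],[0,0,0,0,0,0]])

```text
t: 12.13
eef_pos: [0.4968, 0.2369, 0.3754]
ee_rot: [-3.141, -0.001, 0.206]
force: [-2.5, 0.6, 9.3]
width: 0.0137
```

Call:
move_arm(deltas=[[0,0,1,0,0,0],[-1,0,0,0,0,0],[-1,0,0,0,0,0],[0,0,-0.6,0,0,0],[0,0,-0.4,0,0,0]])

```text
t: 12.55
eef_pos: [0.4949, 0.2369, 0.3753]
ee_rot: [-3.141, -0.002, 0.206]
force: [-0.5, -0.2, 10.5]
width: 0.0139
```

Call:
move_arm(deltas=[[0,0,-0.2,0,0,0],[0,0,0,0,0,0],[0,0,0,0,0,0],[0,0,0,0,0,0],[0,0,0,0,0,0]])

```text
t: 12.97
eef_pos: [0.4949, 0.2369, 0.3753]
ee_rot: [-3.141, -0.002, 0.206]
force: [-0.5, 0.2, 8.6]
width: 0.0137
```

Call:
move_arm(deltas=[[0,0,0.4,0,0,0],[0,0,0.4,0,0,0],[0,0,0,0,0,0],[0,0,0,0,0,0],[0,0,0,0,0,0]], squeeze=5)

```text
t: 13.38
eef_pos: [0.4948, 0.2369, 0.3753]
ee_rot: [-3.141, -0.001, 0.206]
force: [0.9, -0.7, 5.0]
width: 0.0141
```

Call:
move_arm(deltas=[[0,0,0,0,0,0],[0,0,0,0,0,0],[0,0,0,0,0,0],[0,0,0,0,0,0],[0,0,0,0,0,0]], claw=140)

```text
t: 13.8
eef_pos: [0.4945, 0.2367, 0.3745]
ee_rot: [3.141, 0.001, 0.206]
force: [0.4, -0.1, -0.2]
width: 0.0382
```

```bash
python3 look.py pics/e5.png
```

```text
[0.49453282 0.23672459 0.37475324] [3.14141370e+00 4.57557935e-04 2.05929375e-01] [ 0.49632737  0.85439937 -0.78505316]
```

View pics/e5.png

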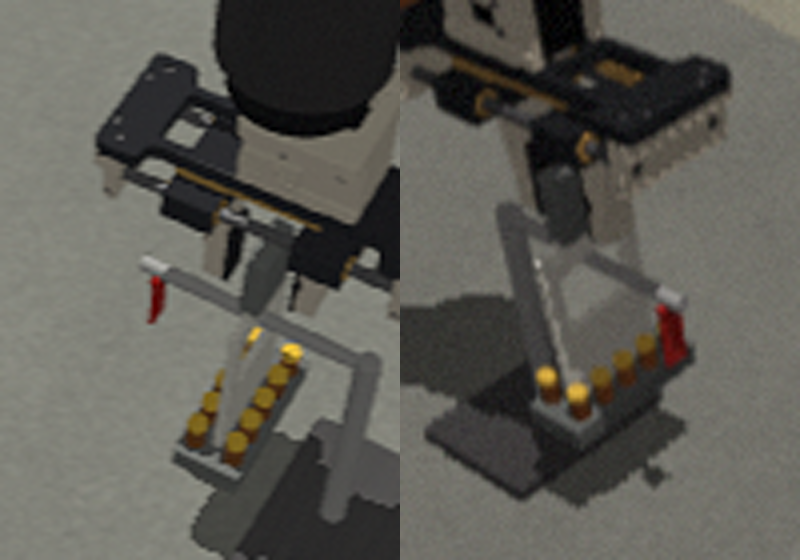

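Call:
move_arm(deltas=[[0,0,0,0,0,0],[0,0,0,0,0,0],[0,0,0,0,0,0],[0,0,0,0,0,0],[0,0,0,0,0,0]], claw=60)

```text
t: 14.32
eef_pos: [0.4946, 0.2368, 0.375]
ee_rot: [-3.142, -0.0, 0.206]
force: [-0.4, 0.8, -0.2]
width: 0.0647
```

Call:
move_arm(deltas=[[0,0,3,0,0,0],[0,0,8,0,0,0],[0,0,15,0,0,0],[0,0,20,0,0,0],[0,0,20,0,0,0]])

```text
t: 14.73
eef_pos: [0.4946, 0.2367, 0.4422]
ee_rot: [3.141, 0.0, 0.206]
force: [1.0, 0.2, -0.9]
width: 0.0671
```

Call:
move_arm(deltas=[[0,0,20,0,0,0],[0,0,20,0,0,0],[0,0,20,0,0,0],[0,0,10,0,0,0],[0,0,0,0,0,0]])

```text
t: 15.15
eef_pos: [0.4948, 0.2368, 0.514]
ee_rot: [-3.14, -0.004, 0.206]
force: [0.4, 0.1, -0.0]
width: 0.0673
```

Call:
move_arm(deltas=[[0,0,0,0,0,0],[0,0,0,0,0,0],[0,0,0,0,0,0],[0,0,0,0,0,0],[0,0,0,0,0,0]])

```text
t: 15.57
eef_pos: [0.4946, 0.2368, 0.5102]
ee_rot: [3.141, 0.001, 0.206]
force: [0.2, 0.3, 0.4]
width: 0.0672
```

```bash
python3 look.py pics/e6.png
python3 - <<'E'
from h import *
import time
a=arm.grab_frame("side").astype(int); [arm.grab_frame("side") for _ in range(6)]; b=arm.grab_frame("side").astype(int)
print("motion",np.abs(a-b)[83:223,164:264].mean(), (np.abs(a-b).max(2)[83:223,164:264]>40).sum())
for t in("blue",):
  for c in("side","scene"):
    arm.grab_frame(c)
    for r in arm.spot_point(t,c)[:1]: print(t,c,r["xy"],atz(c,r["xy"],0))
E
```

```text
[0.49463675 0.23680606 0.51055056] [3.14119608e+00 6.14064880e-04 2.05912496e-01] [-0.12443916 -0.32681    -0.65994593]
motion 2.764642857142857 0
blue side [319.2, 269.1] [ 0.53816449 -0.09676589  0.        ]
blue scene [240.3, 225.5] [ 0.54175173 -0.0826329   0.        ]
```

View pics/e6.png

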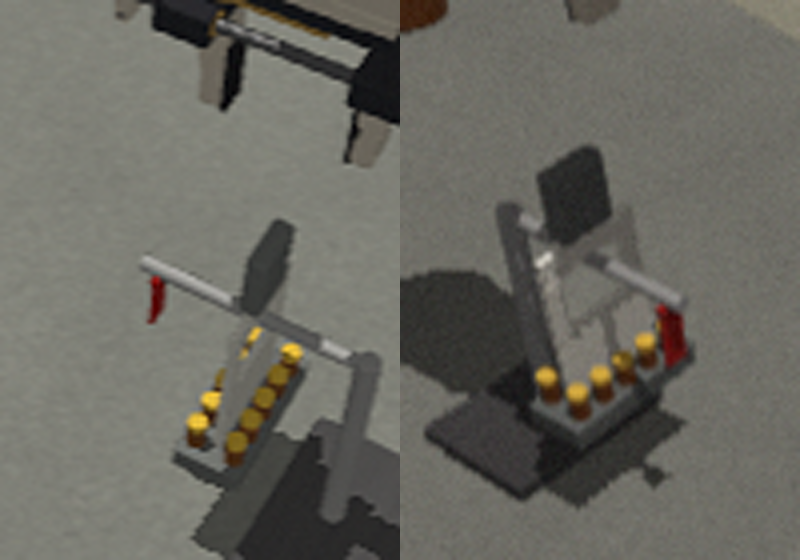

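```bash
python3 -c "
from station import arm
print(arm.job_done())"
```

```text
the job is handed in; nothing more can be done
None
```

The amber carrier is hanging by its eye on the peg, and I handed the job in at about 16 s of the 51 s allowed. No verdict is reported, so this rests on my own checks.

I gripped the carrier by its grey grip and carried it over the blue carrier. I slid the eye along the peg, and the picture part-way showed the flap lifted. I lowered it until the peg took the weight (about 10 N), shifted it sideways to the middle of the eye, opened the fingers and raised the gripper clear.

What the last checks showed:
- **Amber carrier:** the last pictures show it upright to the eye, about 70 mm from the post. I did not measure its final height or tilt; from the arm's height when it rested on the peg, the underside should be about 65 mm above the bench. Pictures about 0.4 s apart showed no visible motion.
- **Flap:** the last pictures show it hanging straight down behind the carrier.
- **Gripper:** it is open and well above everything.
- **Blue carrier:** the two cameras disagreed slightly. The side camera put it within about 3 mm of its start, while the scene camera read about 12 mm off. I put that down to network noise, since the arm never came close to it at low height, and both readings are within the 20 mm limit.

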